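# Clip and clamp a ski scraper for sharpening

### The job

Get the orange scraper ready for sharpening: take it out of the slotted rack and push it, bar end first, into the open bench clamp until it clicks fully home under the yellow spring clips. Then squeeze the clamp's two red handles together until the resistance peaks and gives and the clamp stays locked on the scraper, and let go. Leave the white scraper and everything else where it is.

Things in the scene. Friction and masses are not known exactly. Their poses are not given: they have to be found in the camera images.
- orange_mid (a point): Centre (half-way up) of the orange scraper, an upright plate 100 mm long (x), 90 mm high (z), about 110 g: lower 30 mm a black grip bar 14 mm thick (y) with half-round underside, upper 60 mm an orange blade 8 mm thick centred on it (topmost 4 mm: 4 mm thick). Same when turned half round. Starts upright in either slot of the rack, underside 8 mm above the bench; lifts straight out
- orange_foot (a point): Middle of the underside of the orange scraper's bar, 45 mm below its centre; axes as the scraper's
- white_mid (a point): Centre of the white scraper (blue bar), same shape and size, in the rack's other slot; a bystander
- rack: Fixed black plastic rack, 130 mm (x) by 134 mm (y), 38 mm high, origin at the centre of its underside; two slots 16 mm wide and 30 mm deep run along its x axis at y = +40 and -40 mm, slot floor 8 mm above the bench
- seat (a point): Where the scraper's foot must end: centre of the floor of the fixed bench clamp's bed, 125 mm up. The bed slopes: x points 30 degrees upwards, away from the handles and robot; y is level; z is square to the bed, leaning 30 degrees from vertical towards the robot. Scraper goes in along -z, length along x, thickness along y. 10 mm high lips bound its ends, 6 mm of slack each way. Bed 116 mm wide
- clips (a point): Midpoint of the yellow spring clips, 36 mm above the seat along its z, axes as the seat's. Two pairs of round noses (10 mm thick, 24 mm long) face each other across y, 10 mm apart, at x = +-35 mm. The 14 mm bar is pushed through them with 5 to 10 N, from 36 mm above the bed; the force drops as its shoulders pass, 1 or 2 mm off the bed. Clip posts (y = +-49 mm) rise 7 mm above this point
- hinge (a point): Axis of the nutcracker-like pair of steel levers, 70 mm along x from the seat and 18 mm above the bed, axes as the seat's; the levers turn about z, in the plane of the bed. Their rubber jaws (30 mm long, level with the seat, reaching 26 mm above the bed) stand 24 mm apart when open
- grip_left (a point): Centre of the left red handle grip (seat's +y side): round bar 16 mm thick, 70 mm long along the seat's x, in free air, at x = -130, y = 25, z = 18 mm in the seat frame when open. Squeezed along y together with the right one. The two measure 66 mm over their outsides when open, about 37 mm when locked on the scraper
- grip_right (a point): Centre of the right red handle grip, the mirror image (y = -25 mm)
- lever_left (a joint): Angle of the left lever (rad): 0 open, grows as the handles are squeezed. An over-centre spring resists with up to about 10 N at each handle, most at 0.03, gives at 0.05, then pulls the levers shut; locked on the scraper it reads about 0.07. Let go before 0.05, they spring open. The two levers are linked and move alike
- wax_mid (a point): Centre of the purple wax block, 110 x 48 x 26 mm, lying on the bench; a bystander
- brush_mid (a point): Centre of the red nylon brush with wooden back, 130 x 60 x 34 mm, on the bench; a bystander
- tin_mid (a point): Centre of the round steel tin with clip-on lid, 88 mm across, 64 mm high, on the bench; a bystander
There are look-alikes about, which are no part of the job. There is more than one size of the part that bears orange_mid; the job needs the smaller.

How it is judged:
By the outcome, as a careful person would: the job done as asked, in the order asked, and still so for the second after the job is handed in, with the robot touching nothing.
It also fails if it takes over 48 s, if anything falls off the work surface, if the arm or the gripper's body presses on something with over 40 N, if the wrist force passes 120 N, or if a joint passes its speed limit or range.

### The arm

A 6-joint arm with a two-finger parallel gripper is mounted at the origin on the work surface. World frame = base frame: x ahead of the robot, y to its left, z up, the work surface at z = 0. Lengths are in m, angles in rad, forces in N, time in s.
With the tool pointing down it reaches from about 0.375 to 0.975 m from the base axis. Payload 3.8 kg.
Tool frame: the origin (TCP) lies midway between the tips of the shut fingers; the grasp point (between the pads) lies 19 mm behind it; z points along the fingers, y is the line along which they close (so a half turn about z gives the same grasp; the last joint's range is limited). The gripper opens to 88 mm and grips with 3 to 60 N. Pads are 18 mm wide; open, the fingers measure 123 mm over their backs; the gripper's body (75 mm by 187 mm) begins 45 mm behind the grasp point.
Start: joints at [1.205, 0.264, 1.604, -0, 1.274, -0.037], TCP at [0.218, 0.639, 0.239] pointing down, gripper open.
Joint ranges: [-2.63, 2.63], [-0.94, 2.18], [0.31, 2.57], [-1.31, 4.45], [0, 2.66], [-2.55, 2.55]. Speed limits (rad/s): [2.57, 2.57, 3.14, 3.14, 3.14, 3.14].

### API

Orientations are given as a rotation vector (axis times angle).
In Python, from cell import manip, inverse_kinematics, cams, order gives the robot as it stands. Calls block until the motion is done:
- manip.move_pose(position, orientation): joint-space move of the TCP to a pose.
- manip.move_linear(position, rate=0.15, rot=None): straight line of the TCP; rot=None keeps the orientation; rate is the mean speed in m/s.
- manip.set_joints(angles): joint-space move.
- manip.set_gripper(opening, force=None): finger opening in m; force is the grip in N (None keeps the last); returns when the fingers have stopped.
- manip.dwell(seconds).
- inverse_kinematics(position, orientation): joint angles nearest the present ones, or None.
- manip.state(): the state.
- cams.capture(name): name is "scene" or "top" or "wrist"; returns a dict with "image" (384x512x3 uint8, blue, green, red), "z_map" (384x512 float32, m along the optical axis (not along the pixel's ray), 0 where there is no reading), "intrinsics" (3x3 intrinsics, pixels), "k1" (the pictures are not rectified: a ray, as slopes to the right and down, at radius r is drawn at 1 + k1 r^2 times it, then the intrinsics apply), "position" and "orientation" of the camera in the world; the wrist camera has in their place "T_tool_cam" (4x4, takes a point from camera to tool coordinates, whose origin is the TCP and whose axes are the flange's). Camera axes: x right, y down, z forward; pixel columns grow to the right and rows downward; lengths in m; the calibration is good to about 2 mm. A picture is of the moment at which its call begins: read the wrist's pose just before it.
A pose or a line that the arm cannot do raises manip.IKError and nothing moves.
- order.close_job(): hands the job in; it is judged then, once.
The state is a dict: "clock": time; "joint_pos": joint angles; "joint_velocities": joint speeds; "tau": joint torques, N m; "tool_pos": TCP position; "tcp_rot": TCP orientation; "contact_force": force on the tool from outside, world axes, zero at the start; "moment": the same for the moment, N m; "gripper_width": finger opening in m; "grasp_force": force on a finger pad.
Only numpy, scipy, OpenCV 4.12 (cv2) and the standard library are available. Lean on these libraries where they do the work, as an engineer would, in place of code of your own. Each camera call takes 0.05 s, during which the arm holds its last target. There are 200 camera calls.

## Working session

There is one attempt and no reset: what is moved stays moved. The work goes in short steps, each a Python script; the robot and the scene stay as the last script left them, time stands still between calls to the robot, and variables do not carry over. Pictures are saved under pics/ and viewed, at most 10 in all, crops included, and the job is handed in when it is done.

```bash
ls; mkdir -p pics
cat > h.py <<'E'
import numpy as np, cv2
from scipy.spatial.transform import Rotation as R
from cell import manip, inverse_kinematics, cams, order
def cap(name):
    s=manip.state(); c=cams.capture(name)
    if name=="wrist":
        T=np.eye(4);T[:3,:3]=R.from_rotvec(s["tcp_rot"]).as_matrix();T[:3,3]=s["tool_pos"]
        T=T@np.array(c["T_tool_cam"])
    else:
        T=np.eye(4);o=np.array(c["orientation"])
        T[:3,:3]=o if o.shape==(3,3) else R.from_rotvec(o).as_matrix();T[:3,3]=c["position"]
    c["T"]=T; return c
def slopes(c,uv):
    k=c["k1"]; d=np.array([k,0,0,0,0],float)
    return cv2.undistortPoints(np.array(uv,float).reshape(-1,1,2),np.array(c["intrinsics"],float),d).reshape(-1,2)
def ray(c,uv):
    s=slopes(c,uv); d=np.c_[s,np.ones(len(s))]@c["T"][:3,:3].T
    return c["T"][:3,3],d
def onplane(c,uv,z):
    o,d=ray(c,uv); return o+d*((z-o[2])/d[:,2])[:,None]
def cloud(c):
    z=c["z_map"]; v,u=np.mgrid[:z.shape[0],:z.shape[1]]
    s=slopes(c,np.c_[u.ravel(),v.ravel()]); p=np.c_[s,np.ones(len(s))]*z.ravel()[:,None]
    P=p@c["T"][:3,:3].T+c["T"][:3,3]; P[z.ravel()==0]=np.nan
    return P.reshape(*z.shape,3)
E
python3 - <<'E'
from h import *
for n in("scene","top"):
    c=cap(n); cv2.imwrite(f"pics/{n}0.png",c["image"]); print(n,c["position"],c["orientation"],c["intrinsics"],c["k1"])
    np.save(f"/tmp/{n}.npy",c,allow_pickle=True)
print(manip.state())
E
```

```text
pics
scene [1.37826472 0.86653263 1.0650881 ] [-0.94956827 -2.38596278  1.11741672] [[474.40807453   0.         250.90911285]
 [  0.         474.40807453 190.18195203]
 [  0.           0.           1.        ]] -0.10053584164289381
top [0.32127573 0.03001447 1.43045174] [-2.0861865   2.14325656 -0.1772289 ] [[361.34205294   0.         250.84341396]
 [  0.         361.34205294 190.49218182]
 [  0.           0.           1.        ]] -0.09401568491644921
{'clock': 0.1, 'joint_pos': array([ 1.20506488e+00,  2.64701417e-01,  1.60520292e+00,  4.04226144e-05,
        1.27373024e+00, -3.68858933e-02]), 'joint_velocities': array([-9.59709991e-04, -4.35221498e-04, -2.95741364e-03,  7.16811351e-05,
       -6.26374638e-04,  2.08056856e-03]), 'tau': array([ 4.02598498e-04, -5.03613782e+01, -3.58072329e+01,  7.32570933e-02,
        2.33054993e-02, -5.56418502e-05]), 'tool_pos': array([0.21774421, 0.63824264, 0.23751526]), 'tcp_rot': array([-0.51417017, -3.09877728,  0.00313008]), 'contact_force': array([-0.12530889,  0.27413482,  0.19336486]), 'moment': array([-8.32787797e-03, -6.00613758e-05,  1.10021800e-02]), 'grasp_force': 0.0, 'gripper_width': 0.08830718067144377}
```

View pics/scene0.png

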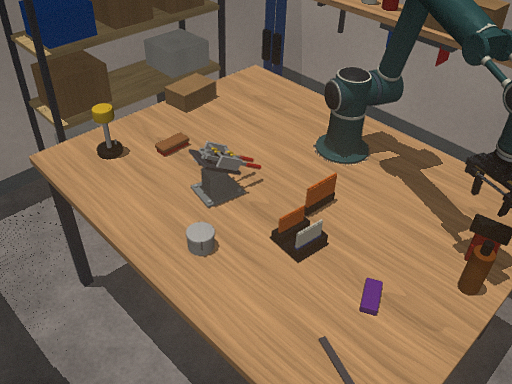

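View pics/top0.png

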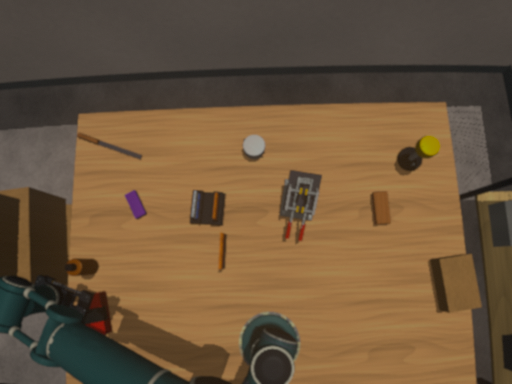

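The scene view shows the rack at (300,235), with the small orange scraper at (291,220) and the white one at (309,234). A larger orange look-alike stands at (320,192), and the clamp with its red handles is at (225,170). In the top view the rack is at (207,208), the orange blade at (215,206), the look-alike at (222,252), the clamp at (301,200) and the handles at (287,232) and (301,233).

```bash
cat >> h.py <<'E'
def masks(c):
    h=cv2.cvtColor(c["image"],cv2.COLOR_BGR2HSV); H,S,V=h[...,0],h[...,1],h[...,2]
    return dict(orange=(H>=6)&(H<=14)&(S>170)&(V>90),red=((H<=4)|(H>=175))&(S>140)&(V>60),yellow=(H>=21)&(H<=32)&(S>140)&(V>80))
def blobs(m,amin=15):
    n,l,st,ce=cv2.connectedComponentsWithStats(m.astype(np.uint8))
    return [(l==i) for i in range(1,n) if st[i,4]>=amin]
E
python3 - <<'E'
from h import *
for n in("top","scene"):
    c=np.load(f"/tmp/{n}.npy",allow_pickle=True).item(); P=cloud(c)
    for k,m in masks(c).items():
        for b in blobs(m,8):
            p=P[b]; ys,xs=np.nonzero(b); print(n,k,b.sum(),(round(xs.mean()),round(ys.mean())),np.nanmedian(p,0).round(3),np.nanpercentile(p,2,axis=0).round(3),np.nanpercentile(p,98,axis=0).round(3))
c=np.load("/tmp/top.npy",allow_pickle=True).item();P=cloud(c)
for uv in [(207,193),(207,225),(191,207),(224,207),(301,200),(295,172),(253,146)]: print(uv,P[uv[1],uv[0]].round(3))
E
```

```text
top orange 38 (88, 138) [0.833 0.737 0.022] [0.817 0.699 0.017] [0.847 0.774 0.028]
top orange 8 (216, 193) [0.571 0.186 0.086] [0.567 0.183 0.038] [0.574 0.199 0.098]
top orange 398 (381, 207) [ 0.501 -0.455  0.034] [ 0.445 -0.482  0.028] [ 0.564 -0.43   0.041]
top orange 41 (287, 231) [ 0.419 -0.078  0.076] [ 0.394 -0.09   0.001] [ 0.448 -0.07   0.097]
top orange 40 (301, 234) [ 0.407 -0.129  0.076] [ 0.385 -0.148  0.   ] [ 0.436 -0.119  0.096]
top orange 10 (222, 258) [0.324 0.167 0.068] [0.308 0.166 0.058] [0.34  0.168 0.076]
top red 140 (98, 326) [0.082 0.632 0.07 ] [0.061 0.609 0.064] [0.103 0.669 0.112]
top yellow 354 (429, 145) [ 0.702 -0.596  0.199] [ 0.666 -0.702  0.018] [ 0.787 -0.562  0.205]
top yellow 19 (301, 190) [ 0.554 -0.125  0.176] [ 0.545 -0.134  0.135] [ 0.57  -0.118  0.186]
top yellow 15 (306, 191) [ 0.55  -0.142  0.178] [ 0.54  -0.146  0.172] [ 0.558 -0.139  0.185]
top yellow 15 (297, 209) [ 0.496 -0.112  0.141] [ 0.485 -0.12   0.101] [ 0.506 -0.108  0.146]
top yellow 17 (302, 210) [ 0.488 -0.13   0.144] [ 0.482 -0.139  0.099] [ 0.505 -0.126  0.149]
scene orang
[... 599 characters left out ...]
 [0.177 0.662 0.074]
scene red 22 (496, 246) [0.154 0.699 0.069] [0.136 0.693 0.067] [0.177 0.705 0.073]
scene red 14 (472, 246) [0.202 0.643 0.067] [0.197 0.64  0.05 ] [0.208 0.649 0.07 ]
scene yellow 366 (102, 112) [ 0.709 -0.58   0.192] [ 0.419 -1.294 -0.199] [ 0.739 -0.557  0.202]
scene yellow 24 (215, 150) [ 0.55  -0.14   0.176] [ 0.505 -0.172  0.133] [ 0.561 -0.118  0.184]
scene yellow 20 (230, 153) [ 0.489 -0.126  0.141] [ 0.48  -0.137  0.133] [ 0.505 -0.109  0.148]
(207, 193) [0.585 0.231 0.006]
(207, 225) [0.457 0.232 0.002]
(191, 207) [0.531 0.296 0.001]
(224, 207) [0.527 0.163 0.003]
(301, 200) [ 0.527 -0.13   0.124]
(295, 172) [ 0.622 -0.108  0.17 ]
(253, 146) [0.758 0.04  0.064]
```

```bash
cat >> h.py <<'E'
def rot(z,y):
    z=np.array(z,float);z/=np.linalg.norm(z);y=np.array(y,float);y-=z*(y@z);y/=np.linalg.norm(y)
    return R.from_matrix(np.c_[np.cross(y,z),y,z]).as_rotvec()
def seatR(yaw):
    c,s=np.cos(yaw),np.sin(yaw); f=np.array([c,s,0]);k=3**.5/2
    return np.c_[f*k+[0,0,.5],[-s,c,0],-f*.5+[0,0,k]]
def best(p,z,y):
    q0=manip.state()["joint_pos"];o=[]
    for s in(1,-1):
        r=rot(z,np.array(y)*s);q=inverse_kinematics(p,r)
        if q is not None:o.append((np.abs(np.array(q)-q0).max(),s,r,np.array(q).round(2)))
    return sorted(o,key=lambda t:t[0])
E
python3 - <<'E'
from h import *
yaw=np.radians(-11);S=seatR(yaw);seat=np.array([.54,-.129,.125])
print("T",cams.capture("wrist")["T_tool_cam"])
def show(n,p,z,y): print(n,[(round(b[0],2),b[1],list(b[3])) for b in best(p,z,y)])
show("look",[.5,.22,.33],[0,0,-1],[0,1,0])
show("grasp",[.52,.19,.056],[0,0,-1],[0,1,0])
show("pre",seat+S[:,2]*.14,-S[:,2],S[:,1])
show("seat",seat+S[:,2]*.048,-S[:,2],S[:,1])
for t in(0,15,30):
  z=S@[np.sin(np.radians(30-t))*-1,0,-np.cos(np.radians(30-t))]
  for x in(-.13,-.145): show(f"h{t} {x}",seat+S@[x,0,.018]+z*.019,z,S[:,1])
b=best([.49,.20,.33],[0,0,-1],[0,1,0])[0]
manip.move_pose([.49,.20,.33],b[2]); print(manip.state()["clock"])
a=cap("wrist"); np.save("/tmp/w1.npy",a,allow_pickle=True);cv2.imwrite("pics/w1.png",a["image"])
E
```

```text
T [[ 8.72563798e-05 -9.54195452e-01 -2.99183942e-01  7.88234971e-02]
 [ 9.99999685e-01  3.19152791e-04 -7.26234796e-04  1.01447546e-03]
 [ 7.88455330e-04 -2.99183784e-01  9.54195180e-01 -1.46288436e-01]
 [ 0.00000000e+00  0.00000000e+00  0.00000000e+00  1.00000000e+00]]
look [(np.float64(1.16), 1, [np.float64(0.37), np.float64(-0.02), np.float64(1.76), np.float64(-0.0), np.float64(1.41), np.float64(-1.2)]), (np.float64(1.98), -1, [np.float64(0.37), np.float64(-0.02), np.float64(1.76), np.float64(-0.0), np.float64(1.41), np.float64(1.94)])]
grasp [(np.float64(1.23), 1, [np.float64(0.31), np.float64(0.22), np.float64(2.03), np.float64(-0.0), np.float64(0.9), np.float64(-1.27)]), (np.float64(1.91), -1, [np.float64(0.31), np.float64(0.22), np.float64(2.03), np.float64(-0.0), np.float64(0.9), np.float64(1.88)])]
pre [(np.float64(1.55), -1, [np.float64(-0.35), np.float64(-0.46), np.float64(2.33), np.float64(0.11), np.float64(0.75), np.float64(1.35)]), (np.float64(1.75), 1, [np.float64(-0.35), np.float64(-0.46), np.float64(2.33), np.float64(0.11), np.float64(0.75), np.float64(-1.79)])]
seat
[... 726 characters left out ...]
64(-0.31), np.float64(-0.01), np.float64(2.3), np.float64(-0.0), np.float64(0.85), np.float64(-1.69)])]
h15 -0.13 [(np.float64(1.54), -1, [np.float64(-0.33), np.float64(-0.15), np.float64(2.44), np.float64(0.06), np.float64(0.6), np.float64(1.38)]), (np.float64(1.72), 1, [np.float64(-0.33), np.float64(-0.15), np.float64(2.44), np.float64(0.06), np.float64(0.6), np.float64(-1.76)])]
h15 -0.145 [(np.float64(1.54), -1, [np.float64(-0.34), np.float64(-0.17), np.float64(2.47), np.float64(0.07), np.float64(0.58), np.float64(1.38)]), (np.float64(1.73), 1, [np.float64(-0.34), np.float64(-0.17), np.float64(2.47), np.float64(0.07), np.float64(0.58), np.float64(-1.77)])]
h30 -0.13 []
h30 -0.145 []
2.05
```

View pics/w1.png

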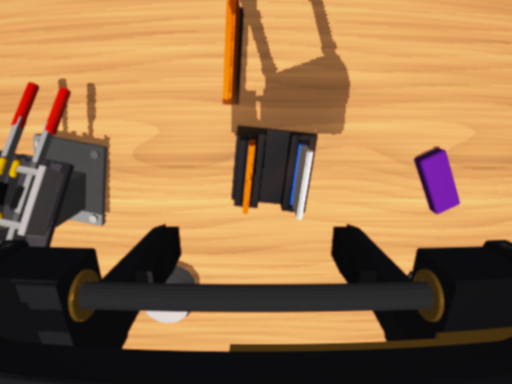

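The rack is at (275,170). The orange blade is at (249,175), on the rack's -y side, and the white one is at (303,183). The look-alike at (232,50) is clear of both. The red handle tips are at (32,90) and (65,95).

Run:
```python
from h import *
r=rot([0,0,-1],[0,1,0])
for n,p in dict(w2=[.54,.17,.27],c1=[.48,-.06,.34],c2=[.48,-.19,.34]).items():
    manip.move_pose(p,r); manip.dwell(.15); a=cap("wrist"); np.save(f"/tmp/{n}.npy",a,allow_pickle=True);cv2.imwrite(f"pics/{n}.png",a["image"])
print(manip.state()["clock"])
A=[cv2.imread(f"pics/{n}.png")[:280] for n in("c1","c2")]
cv2.imwrite("pics/cc.png",np.vstack(A))
for n in("w1","w2"):
    c=np.load(f"/tmp/{n}.npy",allow_pickle=True).item();P=cloud(c)
    for b in blobs(masks(c)["orange"],60):
        p=P[b];ys,xs=np.nonzero(b);print(n,b.sum(),(round(xs.mean()),round(ys.mean())),np.nanmedian(p,0).round(4),np.nanpercentile(p,[1,50,99],axis=0).round(4).tolist())
for n in("c1","c2"):
    c=np.load(f"/tmp/{n}.npy",allow_pickle=True).item();P=cloud(c)
    for k in("red","yellow"):
      for b in blobs(masks(c)[k],30):
        p=P[b];ys,xs=np.nonzero(b);print(n,k,b.sum(),(round(xs.mean(),1),round(ys.mean(),1)),np.nanmedian(p,0).round(4),np.nanpercentile(p,[1,99],axis=0).round(4).tolist())
```

```text
4.6833
w1 473 (232, 48) [0.3421 0.1739 0.1135] [[0.289, 0.1612, 0.0488], [0.3421, 0.1739, 0.1135], [0.4157, 0.1793, 0.12]]
w1 105 (26, 101) [ 0.4061 -0.1284  0.0709] [[0.3744, -0.2196, -0.0009], [0.4061, -0.1284, 0.0709], [0.4348, -0.1177, 0.0982]]
w1 106 (59, 106) [ 0.4143 -0.0792  0.0716] [[0.3831, -0.1547, -0.0005], [0.4143, -0.0792, 0.0716], [0.4524, -0.0688, 0.0914]]
w1 207 (248, 174) [0.5195 0.1908 0.0391] [[0.4693, 0.1791, 0.0327], [0.5195, 0.1908, 0.0391], [0.5801, 0.2007, 0.0958]]
w2 666 (251, 27) [0.3925 0.1667 0.1148] [[0.3436, 0.1593, 0.0008], [0.3925, 0.1667, 0.1148], [0.4164, 0.1748, 0.1205]]
w2 69 (44, 54) [ 0.3996 -0.0856  0.0616] [[0.3739, -0.1543, -0.0008], [0.3996, -0.0856, 0.0616], [0.4315, -0.0683, 0.0904]]
w2 596 (273, 140) [0.5048 0.192  0.0945] [[0.4693, 0.182, 0.0372], [0.5048, 0.192, 0.0945], [0.5753, 0.2041, 0.0996]]
c1 red 332 (np.float64(203.9), np.float64(105.1)) [ 0.4069 -0.1294  0.0817] [[0.3817, -0.1399, 0.0659], [0.4363, -0.1198, 0.0986]]
c1 red 67 (np.float64(242.0), np.float64(96.4)) [ 0.3956 -0.0771  0.0697] [[0.39, -0.0815, 0.0654], [0.4038, -0.0
[... 904 characters left out ...]
.0656], [0.4051, -0.0728, 0.0761]]
c2 red 48 (np.float64(328.7), np.float64(125.6)) [ 0.434  -0.087   0.0931] [[0.4267, -0.0901, 0.0862], [0.4449, -0.0837, 0.0992]]
c2 yellow 114 (np.float64(301.1), np.float64(169.9)) [ 0.4854 -0.1308  0.1435] [[0.4757, -0.1359, 0.1355], [0.4951, -0.1252, 0.1484]]
c2 yellow 128 (np.float64(316.0), np.float64(172.8)) [ 0.4892 -0.1118  0.143 ] [[0.4795, -0.1165, 0.1356], [0.5002, -0.1059, 0.1484]]
c2 yellow 134 (np.float64(293.3), np.float64(224.9)) [ 0.5445 -0.1419  0.1783] [[0.5346, -0.1475, 0.1472], [0.5718, -0.1354, 0.1823]]
c2 yellow 142 (np.float64(309.0), np.float64(227.6)) [ 0.5483 -0.1232  0.1774] [[0.5383, -0.1279, 0.1467], [0.5768, -0.1169, 0.1829]]
```

View pics/cc.png

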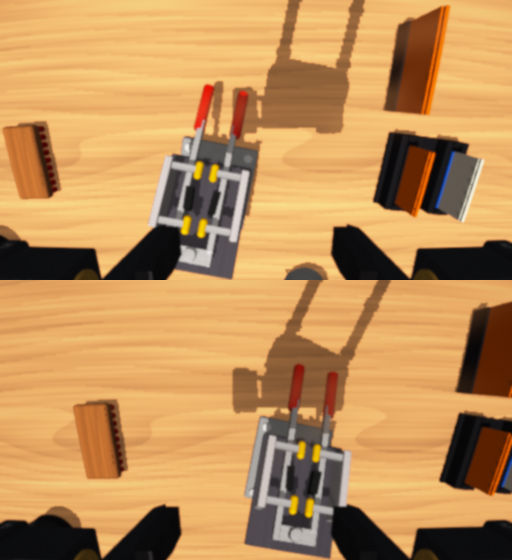

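View pics/w2.png

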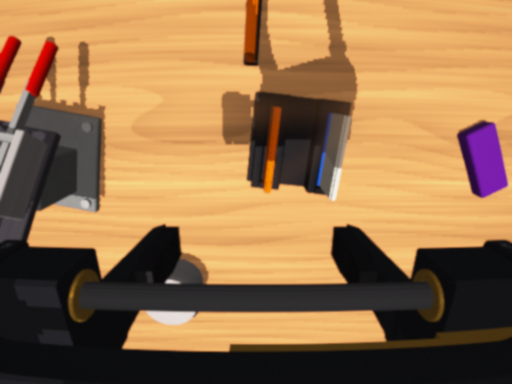

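In the stacked clamp view, c1 (top) shows the yellow noses at (198,170), (213,173), (185,225) and (202,228), and the red grips at (204,105) and (239,110). c2 (bottom) shows the same things shifted right. In w2 the orange blade's top edge runs from (276,108) to (268,191), and in c1 it runs from (434,150) to (418,214). Next I'll triangulate both.

```bash
cat >> h.py <<'E'
def tri(obs):
    A=np.zeros((3,3));b=np.zeros(3);L=[]
    for c,uv in obs:
        o,d=ray(c,[uv]);d=d[0]/np.linalg.norm(d);M=np.eye(3)-np.outer(d,d);A+=M;b+=M@o;L.append((o,M))
    p=np.linalg.solve(A,b);return p,max(np.linalg.norm(M@(p-o)) for o,M in L)
E
python3 - <<'E'
from h import *
C={n:np.load(f"/tmp/{n}.npy",allow_pickle=True).item() for n in("w1","w2","c1","c2")}
cen=lambda b:np.array(np.nonzero(b))[::-1].mean(1)
Y={n:sorted([cen(b) for b in blobs(masks(C[n])["yellow"],60)],key=lambda t:t[1]) for n in("c1","c2")}
Q=[tri([(C[n],Y[n][i]) for n in Y]) for i in range(4)]
for q in Q:print("nose",q[0].round(4),round(q[1],4))
print("mid",np.mean([q[0] for q in Q],0).round(4))
# blade top edge: orange pixels near the top by depth; line end points
E=dict()
for n in("w1","w2","c1"):
    c=C[n];P=cloud(c);h=cv2.cvtColor(c["image"],cv2.COLOR_BGR2HSV)
    m=(h[...,0]>=4)&(h[...,0]<=15)&(h[...,1]>150)
    m&=(P[...,2]>.088)&(P[...,0]>.44)&(P[...,0]<.62)&(P[...,1]>.15)&(P[...,1]<.23)
    p=P[m];print(n,m.sum(),p.mean(0).round(4),np.percentile(p,[2,98],axis=0).round(4).tolist(),"yaw",np.degrees(np.polyfit(p[:,0],p[:,1],1)[0]).round(2))
    # side-free top face only
    v,u=np.nonzero(m);print(" top rows",v.min(),u[v==v.min()].mean(),v.max(),u[v==v.max()].mean())
for a,b in(((276,108),(434,150)),((268,191),(418,214))):
    print("end",tri([(C["w2"],a),(C["c1"],b)]))
# rack top face
P=cloud(C["w2"]);I=C["w2"]["image"];m=(np.abs(P[...,2]-.038)<.004)&(I.max(-1)<70)&(P[...,0]>.42)&(P[...,1]>.12)&(P[...,1]<.33)
rc=cv2.minAreaRect(P[m][:,:2].astype(np.float32)*1000);print("rack",rc)
E
```

```text
nose [ 0.4859 -0.1303  0.1411] 0.0001
nose [ 0.4896 -0.1111  0.1405] 0.0
nose [ 0.5453 -0.1421  0.1764] 0.0
nose [ 0.5492 -0.1229  0.1761] 0.0001
mid [ 0.5175 -0.1266  0.1585]
w1 491 [0.4867 0.1793 0.3121] [[0.4581, 0.1502, 0.0931], [0.5551, 0.2274, 0.4281]] yaw 0.15
 top rows 144 249.0 351 200.9298245614035
w2 901 [0.5157 0.1951 0.2098] [[0.4714, 0.154, 0.0922], [0.5571, 0.2281, 0.3693]] yaw 8.33
 top rows 107 276.5 351 202.37037037037038
c1 513 [0.5166 0.189  0.0948] [[0.4709, 0.1824, 0.0887], [0.5658, 0.1966, 0.0993]] yaw -6.41
 top rows 152 429.5 216 414.5
end (array([0.46776965, 0.19490057, 0.09969792]), np.float64(0.002479485901151453))
end (array([0.5632891 , 0.18688389, 0.10255913]), np.float64(0.001227364025147454))
rack ((520.4159545898438, 227.6855926513672), (114.89920806884766, 126.06182098388672), 83.57715606689453)
```

Run:
```python
from h import *
c=np.load("/tmp/w2.npy",allow_pickle=True).item();P=cloud(c)
m=masks(c)["orange"]&(P[...,2]>.09)&(P[...,2]<.105)&(P[...,0]>.44)&(P[...,1]>.15)
p=P[m];l,h=np.percentile(p[:,0],[1,99]);s,b=np.polyfit(p[:,0],p[:,1],1);x=(l+h)/2;print(l,h,x,s*x+b,np.degrees(np.arctan(s)))
yaw=np.radians(-6.4);ctr=np.array([.5165,np.clip(s*.5165+b,.187,.192),0]);print(ctr)
r=rot([0,0,-1],[-np.sin(yaw),np.cos(yaw),0])
manip.set_gripper(.05,30)
manip.move_pose(ctr+[0,0,.15],r)
manip.move_linear(ctr+[0,0,.056],rate=.15); print(manip.state()["contact_force"])
manip.set_gripper(0.0,50); st=manip.state();print(st["gripper_width"],st["grasp_force"],st["contact_force"],st["tool_pos"])
manip.move_linear(ctr+[0,0,.19],rate=.15);st=manip.state();print(st["clock"],st["gripper_width"],st["contact_force"],st["tool_pos"])
a=cap("top");b=cap("scene");np.save("/tmp/sg.npy",b,allow_pickle=True)
cv2.imwrite("pics/lift.png",cv2.resize(b["image"][120:280,220:420],(800,640))[:600])
```

```text
0.46927179285193316 0.5603364173616452 0.5148041051067892 0.19091439380407732 -6.3180386328055045
[0.5165     0.19072662 0.        ]
[0.96813711 0.19498918 1.16940741]
0.007437045841464177 49.980631694197655 [-0.43458869  0.02211656  2.10076262] [0.51654349 0.19079476 0.05615606]
9.4917 0.007494410327584893 [ 1.27248097  0.51675868 -1.18002766] [0.51561389 0.19044594 0.18869308]
```

View pics/lift.png

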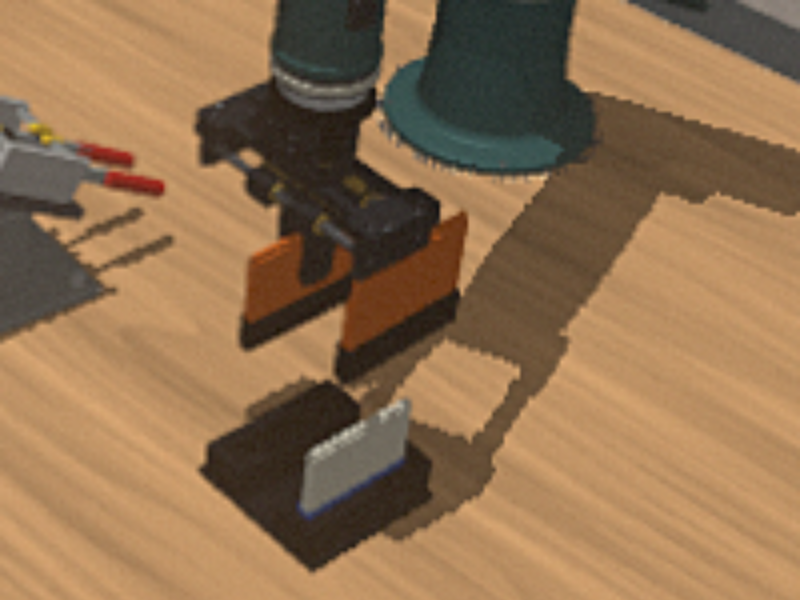

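The small orange scraper hangs level in the gripper at (300,290). The white one stays in the rack at (355,460), and the large look-alike is untouched at (405,300). On to the clamp.

```bash
cat >> h.py <<'E'
S=seatR(np.radians(-10.8)); seat=np.array([.5185,-.1266,.1567])-.036*S[:,2]
E
python3 - <<'E'
from h import *
r=rot(-S[:,2],S[:,1]); z=S[:,2]
f=lambda h:seat+z*(.048+h)
manip.move_linear(manip.state()["tool_pos"]+[0,-.0,.06],rate=.2)
manip.move_pose(f(.11),r)
manip.move_linear(f(.045),rate=.12);manip.dwell(.2)
st=manip.state();print(st["clock"],S.T@st["contact_force"],S.T@st["moment"],S.T@(st["tool_pos"]-f(.045)))
a=cap("scene");t=cap("top")
A=cv2.resize(a["image"][110:220,170:290],(480,440),interpolation=2);B=cv2.resize(t["image"][160:260,250:350],(320,320),interpolation=2)
o=np.zeros((440,800,3),np.uint8);o[:,:480]=A;o[:320,480:]=B;cv2.imwrite("pics/pre.png",o)
E
```

```text
12.1083 [-0.18897137 -0.14670831 -0.7319372 ] [ 0.02914975  0.37655304 -0.01458356] [ 1.01412456e-03 -3.73546771e-05  8.37120189e-04]
```

View pics/pre.png

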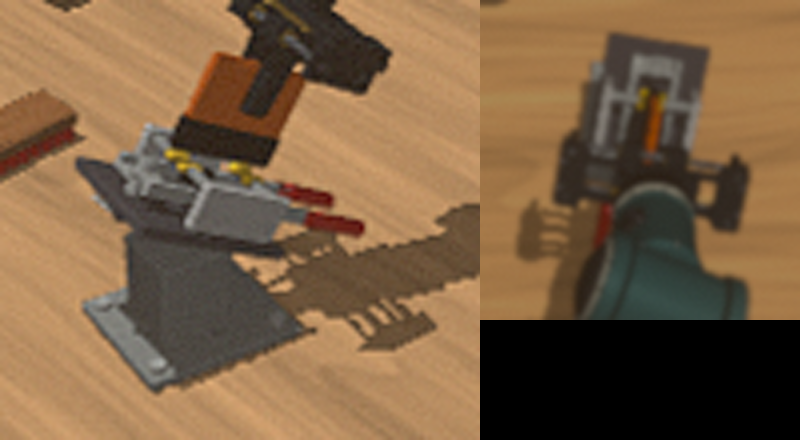

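The scraper is held tilted, with its bar at (225,140) directly over the yellow noses at (178,155) and (240,172) and roughly parallel to the bed. The sideways offset in the top inset is parallax. I'll push in steps and watch the force.

Run:
```python
from h import *
z=S[:,2];f=lambda h:seat+z*(.048+h)
hs=list(np.arange(.036,-.0001,-.004))+[-.002,-.003,-.004,-.005,-.006]
for h in hs:
    manip.move_linear(f(h),rate=.06);st=manip.state();F=S.T@st["contact_force"]
    print(round(h*1e3,1),st["clock"].round(2),F.round(1),(S.T@(st["tool_pos"]-f(0))*1e3).round(1),(S.T@st["moment"]).round(2))
    if F[2]>22 or abs(F[0])>15 or abs(F[1])>15: break
```

```text
Traceback (most recent call last):
AttributeError: 'float' object has no attribute 'round'
```

Run:
```python
from h import *
z=S[:,2];f=lambda h:seat+z*(.048+h)
hs=list(np.arange(.032,-.0001,-.004))+[-.002,-.003,-.004,-.005,-.006]
for h in hs:
    manip.move_linear(f(h),rate=.06);st=manip.state();F=S.T@st["contact_force"]
    print(round(h*1e3,1),round(st["clock"],2),F.round(1),(S.T@(st["tool_pos"]-f(0))*1e3).round(1),(S.T@st["moment"]).round(2))
    if F[2]>22 or abs(F[0])>15 or abs(F[1])>15: break
```

```text
32.0 12.76 [ 0.7 -0.8 -0.8] [ 0.6 -0.1 32. ] [-0.24  0.03 -0.08]
28.0 13.01 [ 3.  -1.1 -2.9] [ 0.7 -0.1 27.9] [-0.26 -0.35 -0.1 ]
24.0 13.26 [ 3.8 -1.  -5. ] [ 0.5 -0.1 23.8] [-0.28 -0.46 -0.12]
20.0 13.51 [ 4.2 -1.3 -3.3] [ 0.2 -0.1 19.7] [-0.33 -0.5  -0.16]
16.0 13.76 [ 2.9 -1.3 -4.2] [-0.1 -0.  15.6] [-0.39 -0.46 -0.18]
12.0 14.01 [ 3.4 -1.2 -4.1] [-0.3 -0.  11.6] [-0.38 -0.38 -0.17]
8.0 14.26 [ 3.4 -2.1 -4.7] [-0.4 -0.   7.5] [-0.34 -0.27 -0.09]
4.0 14.51 [ 4.1 -1.5 -8.5] [-0.8  0.   3.2] [-0.34 -0.3  -0.08]
0.0 14.76 [ 0.4 -1.4 -1.1] [-0.8  0.1 -0.5] [-0.26  0.18 -0.01]
-2.0 15.01 [-8.8 -1.9 27. ] [-0.7  0.1 -0.7] [-0.4   1.49 -0.11]
```

Run:
```python
from h import *
manip.dwell(.2);st=manip.state();print((S.T@st["contact_force"]).round(1),(S.T@(st["tool_pos"]-seat)*1e3).round(1),st["gripper_width"])
a=cap("scene");t=cap("top")
A=cv2.resize(a["image"][110:220,170:290],(480,440),interpolation=2);B=cv2.resize(t["image"][160:260,250:350],(320,320),interpolation=2)
o=np.zeros((440,800,3),np.uint8);o[:,:480]=A;o[:320,480:]=B;cv2.imwrite("pics/in.png",o)
```

```text
[-7.6 -2.2 27.2] [-0.7  0.1 47.3] 0.007420846222126622
```

View pics/in.png

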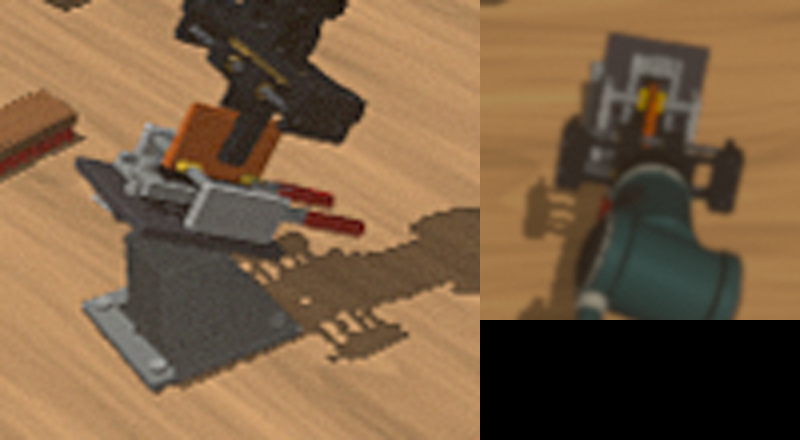

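The bar has disappeared below the noses, with the orange blade at (220,145) between them. The force dropped at 0 mm and then rose to 27 N against the bed, which fits it being home. Next I'll ease off, release, and check the blade height by depth from the handle approach pose.

Run:
```python
from h import *
z=S[:,2];f=lambda h:seat+z*(.048+h)
manip.move_linear(f(-.0007),rate=.05)
manip.set_gripper(.04,20)
manip.move_linear(f(.10),rate=.2)
print(manip.state()["clock"])
for n in("scene","top"):
    c=cap(n);P=cloud(c);h=cv2.cvtColor(c["image"],cv2.COLOR_BGR2HSV)
    L=(P-seat)@S
    m=(h[...,0]>=4)&(h[...,0]<=15)&(h[...,1]>150)&(np.abs(L[...,0])<.065)&(np.abs(L[...,1])<.02)&(L[...,2]>.03)&(L[...,2]<.13)
    p=L[m]*1e3;print(n,m.sum(),np.percentile(p,[2,50,98],axis=0).round(1).tolist())
for t in(14,16,18,20,22,24):
  a=np.radians(30-t);zt=S@[-np.sin(a),0,-np.cos(a)];r=rot(zt,S[:,1])
  print(t,[[inverse_kinematics(seat+S@[x,0,.018]+zt*(.019-d),r) is not None for d in(0,.04,.09)] for x in(-.13,-.14)])
```

```text
16.8417
scene 382 [[-44.6, -6.0, 32.2], [5.9, -0.6, 62.0], [53.5, 5.4, 88.0]]
top 109 [[-35.9, -7.1, 32.0], [13.4, -0.3, 82.4], [54.5, 3.6, 90.3]]
14 [[True, True, True], [True, True, True]]
16 [[True, True, True], [True, True, True]]
18 [[True, True, True], [True, True, True]]
20 [[True, True, True], [True, True, True]]
22 [[True, True, True], [True, True, True]]
24 [[True, True, True], [True, True, True]]
```

Depth puts the blade top at 90 mm above the seat with x ≈ +4 mm, so it is home and within the lips. Next is the squeeze.

Run:
```python
from h import *
a=np.radians(10);zt=S@[-np.sin(a),0,-np.cos(a)];r=rot(zt,S[:,1]);g=lambda d:seat+S@[-.135,0,.018]+zt*(.019-d)
manip.set_gripper(.088,25)
manip.move_pose(g(.09),r)
manip.move_linear(g(0),rate=.12);manip.dwell(.2)
st=manip.state();print(st["clock"],(S.T@st["contact_force"]).round(1),st["gripper_width"],(S.T@(st["tool_pos"]-g(0))*1e3).round(1))
for w in(.064,.056,.050,.044,.040,.034):
    manip.set_gripper(w,25);st=manip.state();print(w,round(st["gripper_width"],4),round(st["grasp_force"],1),(S.T@st["contact_force"]).round(1),round(st["clock"],2))
```

```text
19.475 [-1.3 -0.6 -0.2] 0.08782653750788777 [ 1.  -0.1  0.5]
0.064 0.0641 1.9 [-0.  -0.8  1.8] 20.01
0.056 0.056 8.5 [-1.3 -3.3  3.9] 20.34
0.05 0.0501 8.3 [-2.8 -5.1  4.4] 20.65
0.044 0.0436 0.0 [-0.2  0.3  0.3] 20.96
0.04 0.04 0.0 [-0.1  0.4 -0.1] 21.23
0.034 0.0346 23.9 [-0.6 -2.9  3.6] 21.5
```

The resistance peaked at about 8.5 N, gave, then stopped firmly near 35 mm. I'll let go, back off and check.

Run:
```python
from h import *
a=np.radians(10);zt=S@[-np.sin(a),0,-np.cos(a)];r=rot(zt,S[:,1]);g=lambda d:seat+S@[-.135,0,.018]+zt*(.019-d)
manip.set_gripper(.088,25)
manip.move_linear(g(.10),rate=.15)
manip.move_pose([.40,.05,.36],rot([0,0,-1],[0,1,0]));manip.dwell(.3)
w=cap("wrist");s=cap("scene");print(manip.state()["clock"])
for c in(w,s):
    L=(cloud(c)-seat)@S
    for b in blobs(masks(c)["red"],10):
        p=L[b]
        if np.nanmedian(np.abs(p[:,0]+.13))<.05: print("red",np.nanpercentile(p*1e3,[5,50,95],axis=0).round(1).tolist())
    h=cv2.cvtColor(c["image"],cv2.COLOR_BGR2HSV)
    m=(h[...,0]>=4)&(h[...,0]<=15)&(h[...,1]>150)&(np.abs(L[...,0])<.065)&(np.abs(L[...,1])<.02)&(L[...,2]>.03)&(L[...,2]<.13)
    if m.any(): print("blade",np.percentile(L[m]*1e3,[2,50,98],axis=0).round(1).tolist())
A=cv2.resize(s["image"][100:280,170:370],(480,432));B=cv2.resize(w["image"],(320,240))
o=np.zeros((432,800,3),np.uint8);o[:,:480]=A;o[:240,480:]=B;cv2.imwrite("pics/end.png",o)
```

```text
24.6333
red [[-161.4, -13.3, 21.2], [-131.7, 6.5, 25.0], [-101.2, 18.2, 27.0]]
red [[-92.1, -316.2, -85.8], [-88.7, -314.0, -81.9], [-85.9, -312.2, -78.2]]
blade [[-47.5, -2.6, 34.4], [-16.8, 3.8, 80.1], [20.1, 5.0, 91.2]]
red [[-157.6, -12.0, 15.5], [-129.6, 11.2, 20.9], [-97.1, 19.7, 24.3]]
blade [[-46.4, -4.5, 32.7], [5.0, 2.2, 63.1], [53.7, 7.2, 87.5]]
```

View pics/end.png

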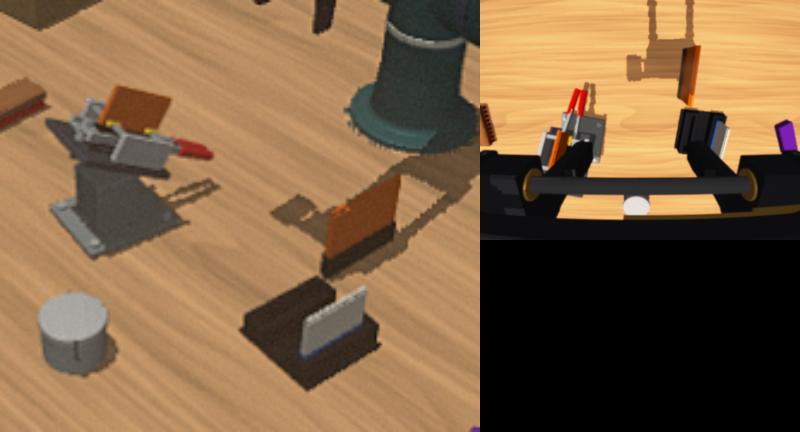

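After release the handles at (193,148) stay together. The scraper at (138,108) is still seated, and the white scraper and look-alike have not moved.

```bash
python3 -c "
from h import *
print(order.close_job())"
```

```text
the job is handed in; nothing more can be done
None
```

The small orange scraper is seated in the clamp under the spring clips, the clamp stayed locked after I let go, nothing else was moved, and the job was handed in at about 25 s (no verdict was returned).

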